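# Tare a crucible: load the balance, slide the draught-shield hatch shut, press the tare key

### The arm

A 6-joint arm with a two-finger parallel gripper is mounted at the origin on a cart in front of the work surface, level with it; the furniture and walls round the work are solid. World frame = base frame: x ahead of the robot, y to its left, z up, the work surface at z = 0. Lengths are in m, angles in degrees, forces in N, time in s.
With the tool pointing down it reaches from about 0.375 to 0.9 m from the base axis. Payload 3.1 kg.
Tool frame: the origin (TCP) lies at the very end of the fingers, on their centre line; the grasp point (between the pads) lies bot.grip_point_offset behind it (bot.grip_point_offset is the distance from the TCP to the grasp point, in m); z points along the fingers, y is the line along which they close (so a half turn about z gives the same grasp; the last joint's range is limited). The gripper opens to 87 mm and grips with 3 to 60 N. Pads are 19 mm wide; open, the fingers measure 117 mm over their backs; the gripper's body (75 mm by 190 mm) begins 51 mm behind the grasp point.
Start: joints at [56.236, 30.224, 82.088, -0, 67.689, -10.227], TCP at [0.25, 0.573, 0.223] pointing down, gripper open.
Joint ranges: [-176.69, 176.69], [-43.24, 126.21], [12.49, 139.97], [-82, 262], [0, 151.66], [-163.58, 163.58]. Speed limits (degrees/s): [159.86, 159.86, 180, 180, 180, 180].

### API

Orientations are given as a 3x3 rotation matrix whose columns are the frame's x, y, z axes.
In Python, from rig import bot, viewer, ticket gives the robot as it stands.
- The arm moves only by the tool servo_tool, never from a script. Its argument "targets" is a list of rows, each an object with "offset": the shift along the tool's x, y, z in m, a list of three; "dr": the turn, a rotation vector about the tool's x, y, z in degrees, a list of three. In form: [{"offset": [x, y, z], "dr": [ax, ay, az]}, ...]. A call has 1 to 20 rows; each row is the pose to reach, as a shift and turn from the pose commanded when the call began, along the tool's axes at that moment; what a row does not reach only later rows make up. A row lasts 1/12 s, in which the tool goes at most 41.7 mm and 7.16 degrees, less where a joint would pass 70% of its speed; a pose out of reach is approached as far as the arm can. A call with a gripper value outside its range is refused whole. "gripper" is the gripper command: -1 is fully open, 1 is shut, values between are in proportion, set as the call begins (left out, the last holds). The fingers move at their own pace and stop on an object; the grip force is fixed at half the most. Time passes only in rows, so rows that repeat a pose let the fingers close. It gives the time, the measured TCP pose, the force, the opening and the grip force at its end, in the units of the state.
- bot.read_state(): the state, without advancing time (a new reading comes with each control period).
- viewer.capture(name): name is "side" or "top"; returns a dict with "color" (384x512x3 uint8, red, green, blue), "camera_matrix" (3x3 intrinsics, pixels), "k1" (the pictures are not rectified: a ray, as slopes to the right and down, at radius r is drawn at 1 + k1 r^2 times it, then the intrinsics apply), "R" (3x3) and "t" (3): a world point X has camera coordinates R X + t. Camera axes: x right, y down, z forward; pixel columns grow to the right and rows downward; lengths in m; the calibration is good to about 2 mm. A picture is of the moment at which its call begins. There is no depth.
- ticket.hand_in(): hands the job in; it is judged then, once.
The state is a dict: "time_s": time; "joint_positions": joint angles; "qvel": joint speeds; "tau": joint torques, N m; "position": TCP position; "tcp_rot": TCP orientation; "force": force on the tool from outside, world axes, zero at the start; "moment": the same for the moment, N m; "opening": opening from 0.0 (shut) to 1.0 (fully open); "grasp_force": force on a finger pad.
Only numpy, scipy, OpenCV 4.12 (cv2) and the standard library are available. Lean on these libraries where they do the work, as an engineer would, in place of code of your own. Each camera call takes 0.05 s, during which the arm holds its last target. There are 200 camera calls.

### The job

Tare the porcelain crucible on the balance: set it down gently, upright, in the middle of the pan through the open roof hatch and let go, then slide the glass hatch forward, without slamming it, until it is fully closed against the front bar of the frame. Only then press the wide tare key on the front console fully down and release it; use no great force on the balance and leave the other things on the bench where they are.

Things in the scene. Friction and masses are not known exactly. Their poses are not given: they have to be found in the camera images.
- crucible: white porcelain crucible, an upward-widening cup, 48 mm across the rim, 32 mm high, 40 to 70 g, upright (grip it across the rim, 24 to 30 mm above its foot). On the worktop left of and in front of the balance, in a loose row with a petri dish and a beaker, in any order, about 0.1 m apart. A tall oven stands about 0.1 m behind the row. Origin: centre of its underside
- balance: white balance, fixed, 342 mm deep (x) x 212 wide (y) x 150 high. Origin: centre of underside; x to its back, y to its left (seen from the robot), z up. Low console at x -172 to -100 mm, up to 55 high. Glass chamber x -95 to 70, roof open where the hatch is drawn back: front bar x -95 to -83, side rails 178 apart, tops at z 150. Closed tower behind it, x 70 to 170, 135 high
- pan_top (a point): centre of the top face of the balance's round steel pan, 90 mm across, fixed, inside the chamber, 72 mm above the worktop and about 78 mm below the rails' tops; axes as the balance's. With the hatch at its start the roof is open from 64 mm in front of this point to at least 62 mm behind it
- hatch (a joint): glass roof hatch sliding level in the side rails, in m: 0 = closed, front edge against the frame's front bar; grows toward the balance's back; 0.145 = fully open. Starts 0.128 to 0.145. Stays where it is left, takes about 1.5 N to move, no spring or catch. Glass top face 142 mm above the worktop
- hatch_handle (a point): centre of the top face of the hatch's black upright finger bar: 12 mm thick along the balance's x, 70 mm long along its y; 166 mm above the worktop, 24 mm above the glass. A 4 mm thick foot reaches 5 mm beyond the bar in front and behind. The hatch's front edge is 18 mm in front of this point. Moves with the hatch; axes as the balance's
- tare_key (a joint): travel of the tare key, in m: 0 = up, 0.004 = fully down; a spring lifts it again. About 1 N starts it moving, 3.9 N holds it fully down
- tare_key_top (a point): centre of the top face of the tare key, the one wide grey bar key (22 mm along the balance's x, 60 mm along its y) in the middle of the console, on the robot's side of the display, 8 mm proud of the black bezel round it, about 56 mm above the worktop. Console and key rise 0.12 rad toward the back; z is square to the key, up
- petri_dish: bystander: clear petri dish, 65 mm across, 15 mm high, loose; origin at the centre of its underside
- beaker_100: bystander: clear glass beaker, 52 mm across, 69 mm high, loose; origin at the centre of its underside
- forceps: bystander: steel forceps, 133 mm long, lying on the worktop in front of the balance, loose; origin at the centre of its underside
- weight_box: bystander: closed wooden box of calibration weights, 91 x 150 x 43 mm, at the left of the front strip of the worktop, loose; origin at the centre of its underside
Mind the look-alikes: they are no part of the job. Leave any orange look-alike of the crucible alone.

How it is judged:
By the outcome, as a careful person would: the job done as asked, in the order asked, and still so for the second after the job is handed in, with the robot touching nothing.
It also fails if it takes over 72 s, if anything falls off the work surface, if the arm or the gripper's body presses on something with over 40 N, if the wrist force passes 120 N, or if a joint passes its speed limit or range.

## Working session

There is one attempt and no reset: what is moved stays moved. The work goes in short steps, Python scripts to look and compute and a tool call to move; the robot and the scene stay as the last step left them, time stands still between calls to the robot, and variables do not carry over. Pictures are saved under pics/ and viewed, at most 12 in all, crops included, and the job is handed in when it is done.

Besides the shell and the picture viewer there is one more tool, called after "Call:" as a command line: name --argument value ..., lists and objects as JSON in quotes. servo_tool: Moves the arm, as the interface text tells. Its arguments: {"type":"object","properties":{"targets":{"type":"array"},"gripper":{"type":"number"}},"required":["targets"]}

```bash
mkdir -p pics; ls
python3 - <<'E'
from rig import bot, viewer
import cv2
s=bot.read_state(); print(s['time_s'],s['position'],s['tcp_rot'],s['opening'],bot.grip_point_offset)
for n in ('side','top'):
    c=viewer.capture(n); cv2.imwrite(f'pics/{n}0.png',cv2.resize(c['color'][:,:,::-1],(800,600),interpolation=cv2.INTER_CUBIC))
    print(n,c['camera_matrix'],c['k1'],c['R'],c['t'])
E
```

```text
pics
0.0 [0.24915873 0.57239926 0.22156284] [[-9.16807636e-01  3.99327339e-01 -1.19769009e-03]
 [ 3.99328960e-01  9.16805916e-01 -1.81502211e-03]
 [ 3.73261410e-04 -2.14229847e-03 -9.99997636e-01]] 0.9969968725223011 0.0187
side [[492.73717681   0.         263.34890266]
 [  0.         492.73717681 195.30600684]
 [  0.           0.           1.        ]] -0.2158424026733319 [[ 0.8615484  -0.50748529 -0.01389362]
 [-0.31721825 -0.51676534 -0.79518939]
 [ 0.39636718  0.68950146 -0.60620194]] [-0.34965317  0.31844278  1.12979974]
top [[428.90302565   0.         251.84757157]
 [  0.         428.90302565 190.55635271]
 [  0.           0.           1.        ]] -0.15643497078812466 [[-0.01541321 -0.99964496 -0.02173454]
 [-0.99743473  0.01689153 -0.06956031]
 [ 0.06990275  0.02060664 -0.99734095]] [0.14560761 0.49117143 1.2710897 ]
```

View pics/side0.png

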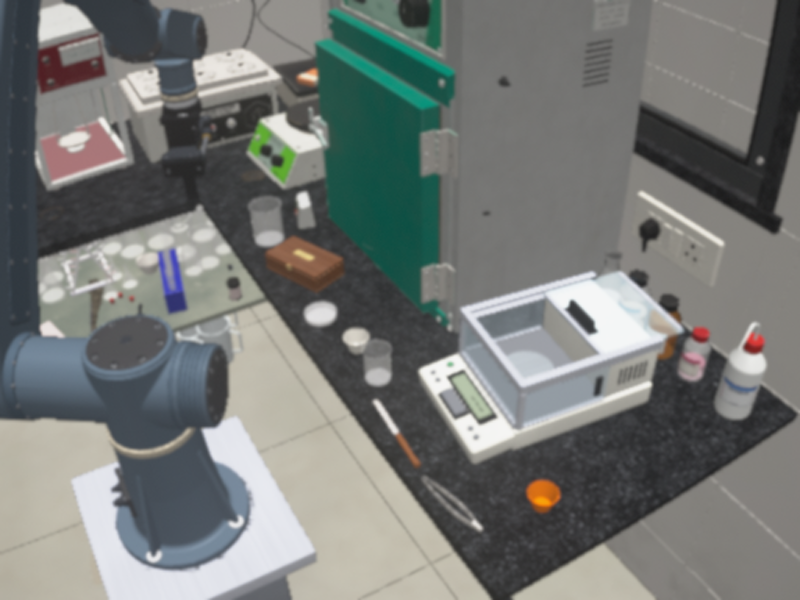

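View pics/top0.png

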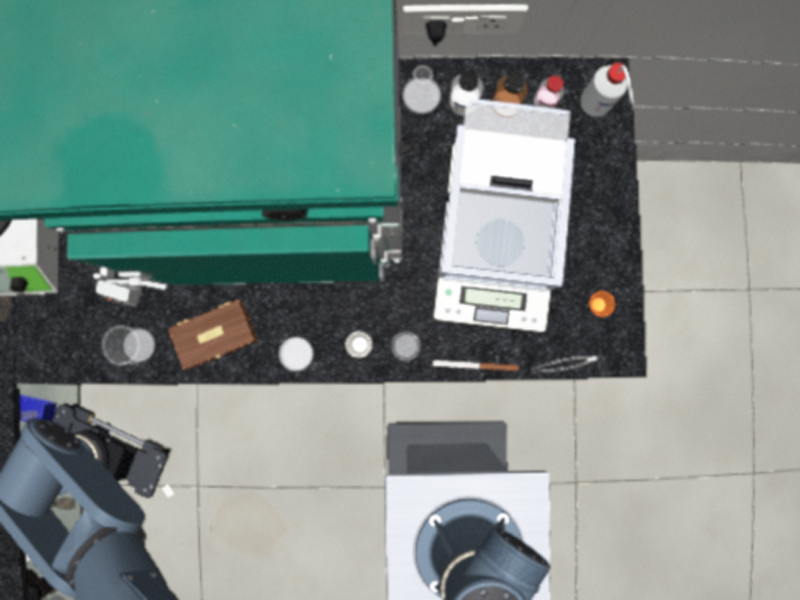

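Side view: crucible at about (356,340), next to the petri dish (320,314) and beaker (377,362). The balance's handle is at (582,316) and the key at (455,402). In the top view: crucible (359,344), key (491,316), handle (512,183), pan (500,243). Next I'll zoom in for accurate pixels.

```bash
cat > h.py <<'E'
from rig import bot, viewer
import numpy as np, cv2
from scipy.optimize import least_squares
def proj(c,X):
    p=(c['R']@np.atleast_2d(X).T).T+c['t']; s=p[:,:2]/p[:,2:]
    s=s*(1+c['k1']*(s**2).sum(1,keepdims=True)); K=c['camera_matrix']
    return s*[K[0,0],K[1,1]]+K[:2,2]
def tri(cs,uv):
    return least_squares(lambda X: np.concatenate([proj(c,X)[0]-u for c,u in zip(cs,uv)]),[.5,0,.1])
def onplane(c,u,z):
    r=least_squares(lambda q: proj(c,[q[0],q[1],z])[0]-u,[.5,0]).x
    return np.r_[r,z]
def crop(c,x,y,w,h,k,g=20):
    """crop with pixel ticks every g pixels"""
    im=cv2.resize(c['color'][y:y+h,x:x+w,::-1],None,fx=k,fy=k,interpolation=cv2.INTER_CUBIC)
    for a in range(x-x%g+g,x+w,g):
        X=int((a-x+.5)*k); cv2.line(im,(X,0),(X,6),(0,0,255),1); cv2.putText(im,str(a),(X-10,16),0,.33,(0,0,255))
    for a in range(y-y%g+g,y+h,g):
        Y=int((a-y+.5)*k); cv2.line(im,(0,Y),(6,Y),(0,0,255),1); cv2.putText(im,str(a),(8,Y+4),0,.33,(0,0,255))
    return im
E
python3 - <<'E'
from h import *
T=viewer.capture('top');S=viewer.capture('side')
im=np.zeros((600,800,3),np.uint8)
def put(p,x,y): im[y:y+p.shape[0],x:x+p.shape[1]]=p
put(crop(T,274,58,100,157,3.8),0,0)
put(crop(S,267,168,174,130,2.4),382,0)
put(crop(T,212,204,30,32,7,10),382,330)
put(crop(S,212,202,30,32,7,10),594,330)
cv2.imwrite('pics/z1.png',im)
E
```

```text
Traceback (most recent call last):
ValueError: could not broadcast input array from shape (224,210,3) into shape (224,206,3)
```

Run:
```python
from h import *
T=viewer.capture('top');S=viewer.capture('side')
im=np.zeros((600,800,3),np.uint8)
def put(p,x,y): im[y:y+p.shape[0],x:x+p.shape[1]]=p
put(crop(T,274,58,100,157,3.8),0,0)
put(crop(S,267,168,174,130,2.4),382,0)
put(crop(T,214,204,29,32,7,10),382,330)
put(crop(S,212,202,29,32,7,10),594,330)
cv2.imwrite('pics/z1.png',im)
```

```text
(no output)
```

View pics/z1.png

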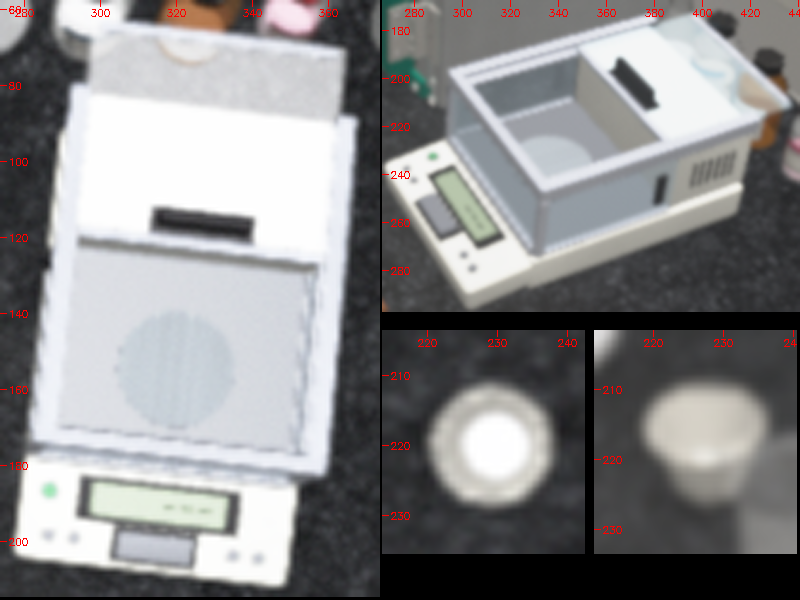

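Zoomed crops show: in the top view, the crucible rim centre is at (229.1,220.1), the key at (314,201.2), the pan at (319.6,154.9) and the frame's corners are clear. In the side view, the rim is at (227.4,214.9) and the key at (290.7,257.1).

```bash
cat >> h.py <<'E'
t_=lambda X,Y:(274+X/3.8-.5,58+Y/3.8-.5)
s_=lambda X,Y:(267+(X-382)/2.4-.5,168+Y/2.4-.5)
E
python3 - <<'E'
from h import *
np.set_printoptions(precision=4,suppress=True)
T=viewer.capture('top');S=viewer.capture('side')
for n,a,b in [('cruc',(229.1,220.1),(227.4,214.9)),('key',t_(154,546),s_(440,215)),
 ('FLrail',t_(30,455),s_(452,72)),('FRrail',t_(326,474),s_(542,192)),('BRrail',t_(356,117),s_(762,125)),
 ('handleL',t_(152,207),s_(616,58)),('handleR',t_(254,219),s_(658,105)),('glassFL',t_(77,240),s_(580,50)),('glassFR',t_(318,265),s_(662,140)),
 ('consL',t_(15,555),s_(382,163)),('consR',t_(285,585),s_(468,305))]:
    r=tri([T,S],[a,b]); print(n,r.x,'res',r.fun.round(1))
print('pan',onplane(T,t_(175,370),.072))
print('key plane',onplane(T,t_(154,546),.056), onplane(S,s_(440,215),.056))
print('cruc',onplane(T,(229.1,220.1),.032))
for n,p in [('FL',(30,455)),('FR',(326,474)),('BR',(356,117)),('BL',(72,85))]: print(n,onplane(T,t_(*p),.150))
E
```

```text
cruc [0.4067 0.2057 0.0338] res [ 0.1 -0.3 -0.3  0. ]
key [ 0.4587 -0.0458  0.0491] res [ 0.3 -0.6 -0.6  0.1]
FLrail [0.5266 0.0503 0.1493] res [ 1.5 -2.8 -3.   0.4]
FRrail [ 0.5022 -0.1573  0.1509] res [ 0.1 -0.1 -0.1  0. ]
BRrail [ 0.7674 -0.1934  0.1427] res [ 0.1 -0.1 -0.2  0. ]
handleL [ 0.695  -0.0364  0.1591] res [-0.1  0.2  0.3 -0.1]
handleR [ 0.6895 -0.1129  0.1476] res [ 0.1 -0.2 -0.2  0.1]
glassFL [0.68   0.0141 0.1427] res [ 0.8 -1.4 -1.6  0.3]
glassFR [ 0.655  -0.1584  0.1479] res [ 0.1 -0.2 -0.2  0.1]
consL [0.4526 0.0622 0.0436] res [ 0.1 -0.1 -0.2  0. ]
consR [ 0.4261 -0.1509  0.0267] res [ 0.1 -0.2 -0.2  0. ]
pan [ 0.5903 -0.0617  0.072 ]
key plane [ 0.4567 -0.044   0.056 ] [ 0.4562 -0.0522  0.056 ]
cruc [0.4058 0.2063 0.032 ]
FL [0.519  0.0545 0.15  ]
FR [ 0.502  -0.1573  0.15  ]
BR [ 0.7647 -0.1912  0.15  ]
BL [0.7906 0.0174 0.15  ]
```

Run:
```python
from h import *
np.set_printoptions(precision=4,suppress=True)
T=viewer.capture('top');S=viewer.capture('side')
f=lambda *p:(np.array(p)+.5)*.64-.5
print('oven bottom side',onplane(S,f(445,325),0),onplane(S,f(330,212),0),onplane(S,f(425,303),0.03))
print('oven top',onplane(T,f(382,283),0.03))
print('beaker top(z.069)',onplane(T,f(405,346),.069),'side base',onplane(S,f(377,380),0))
print('petri',onplane(T,f(296,353),.015),onplane(S,f(320,314),.008))
cr=np.array([.4062,.206]);
from math import *
# balance pose fit (x,y,yaw), using both views
M=[([-.095,.106,.15],t_(30,455),0),([-.095,-.106,.15],t_(326,474),0),([.17,-.106,.15],t_(356,117),0),([.17,.106,.15],t_(72,85),0),
([-.019,0,.072],t_(175,370),0),([-.095,.106,.15],s_(452,72),1),([-.095,-.106,.15],s_(542,192),1)]
def W(q,m): c,s=cos(q[2]),sin(q[2]); return [q[0]+c*m[0]-s*m[1],q[1]+s*m[0]+c*m[1],m[2]]
F=lambda q:np.concatenate([proj((T,S)[k],W(q,m))[0]-u for m,u,k in M])
r=least_squares(F,[.6,-.06,-.12],loss='soft_l1');q=r.x;print('bal',q[:2],degrees(q[2]),F(q).round(1))
print('pan',W(q,[-.019,0,.072]),'key in bal frame?')
for n,P in [('key',(.4565,-.046)),('handleL',onplane(T,t_(152,207),.166)[:2]),('handleR',onplane(T,t_(254,219),.166)[:2]),('glassL',onplane(T,t_(77,240),.142)[:2]),('glassR',onplane(T,t_(318,265),.142)[:2])]:
    d=np.array(P)-q[:2];c,s=cos(q[2]),sin(q[2]);print(n,P,c*d[0]+s*d[1],-s*d[0]+c*d[1])
s=bot.read_state();R=s['tcp_rot'];print(s['time_s'],R.T@(np.array([.4062,.206,.2])-s['position']))
```

```text
oven bottom side [0.5878 0.1822 0.    ] [0.5851 0.6913 0.    ] [0.5709 0.2288 0.03  ]
oven top [0.5218 0.1595 0.03  ]
beaker top(z.069) [0.4011 0.1173 0.069 ] side base [0.4008 0.1134 0.    ]
petri [0.3904 0.3285 0.015 ] [0.3916 0.331  0.008 ]
bal [ 0.6093 -0.0648] -7.258953492387157 [ 0.7 -3.5  0.2  0.1  0.1  0.1 -0.6 -0.3  0.2 -0.1 -2.8 -0.5 -0.2  0.5]
pan [np.float64(0.5904370823977634), np.float64(-0.062349759689322146), 0.072] key in bal frame?
key (0.4565, -0.046) -0.15392946301805902 -0.0007047643450592313
handleL [ 0.6939 -0.0359] 0.08033786269283447 0.039283556556361315
handleR [ 0.6844 -0.1089] 0.08007828365542098 -0.03433272742245021
glassL [0.6762 0.0164] 0.05616025478796799 0.08897009388381227
glassR [ 0.6556 -0.1593] 0.05791744545376173 -0.08796590631332112
0.5 [-0.2902 -0.2738  0.0225]
```

Call:
servo_tool --targets '[{"offset": [-0.015,-0.014,0.0],"dr": [0,0,0]},{"offset": [-0.04,-0.038,0.005],"dr": [0,0,0]},{"offset": [-0.065,-0.061,0.01],"dr": [0,0,0]},{"offset": [-0.09,-0.085,0.015],"dr": [0,0,0]},{"offset": [-0.115,-0.108,0.02],"dr": [0,0,0]},{"offset": [-0.14,-0.132,0.025],"dr": [0,0,0]},{"offset": [-0.165,-0.156,0.03],"dr": [0,0,0]},{"offset": [-0.19,-0.179,0.035],"dr": [0,0,0]},{"offset": [-0.215,-0.203,0.04],"dr": [0,0,0]},{"offset": [-0.24,-0.226,0.045],"dr": [0,0,0]},{"offset": [-0.265,-0.25,0.05],"dr": [0,0,0]},{"offset": [-0.28,-0.265,0.055],"dr": [0,0,0]},{"offset": [-0.287,-0.271,0.06],"dr": [0,0,0]},{"offset": [-0.29,-0.274,0.06],"dr": [0,0,0]},{"offset": [-0.29,-0.274,0.06],"dr": [0,0,0]},{"offset": [-0.29,-0.274,0.06],"dr": [0,0,0]}]' --gripper -0.48

```text
time_s: 1.83
position: [0.4058, 0.2067, 0.1627]
tcp_rot: [[-0.917, 0.399, 0.0], [0.399, 0.917, 0.0], [0.0, 0.0, -1.0]]
force: [-0.0, 0.6, -0.0]
opening: 0.741
grasp_force: 0.0
```

Call:
servo_tool --targets '[{"offset": [0,0,0.02],"dr": [0,0,0]},{"offset": [0,0,0.05],"dr": [0,0,0]},{"offset": [0,0,0.08],"dr": [0,0,0]},{"offset": [0,0,0.1],"dr": [0,0,0]},{"offset": [0,0,0.11],"dr": [0,0,0]},{"offset": [0,0,0.11],"dr": [0,0,0]},{"offset": [0,0,0.11],"dr": [0,0,0]}]'

```text
time_s: 2.42
position: [0.4055, 0.207, 0.0524]
tcp_rot: [[-0.918, 0.398, -0.001], [0.398, 0.918, -0.0], [0.001, -0.0, -1.0]]
force: [-0.3, -0.4, 0.2]
opening: 0.739
grasp_force: 0.0
```

Run:
```python
from h import *
s=bot.read_state();print(s['position'],s['force'])
T=viewer.capture('top');S=viewer.capture('side')
print(proj(S,s['position']),proj(T,s['position']))
im=np.zeros((600,800,3),np.uint8)
a=crop(S,187,175,80,70,7,10);im[:490,:560]=a
cv2.imwrite('pics/z2.png',im[:490,:560])
```

```text
[0.40547662 0.20703559 0.05239073] [-0.34598026 -0.39049621  0.20699399]
[[226.09596998 209.75937568]] [[228.3164208  220.19594544]]
```

View pics/z2.png

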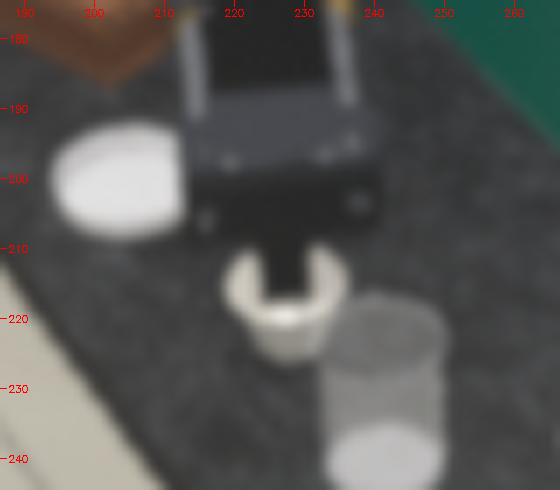

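The side view shows the fingers straddling the rim, with the near finger at u≈227, in line with the crucible's centre (227). Descending and gripping.

Call:
servo_tool --targets '[{"offset": [-0.001,0,0.01],"dr": [0,0,0]},{"offset": [-0.001,0,0.022],"dr": [0,0,0]},{"offset": [-0.001,0,0.033],"dr": [0,0,0]},{"offset": [-0.001,0,0.039],"dr": [0,0,0]},{"offset": [-0.001,0,0.041],"dr": [0,0,0]},{"offset": [-0.001,0,0.041],"dr": [0,0,0]},{"offset": [-0.001,0,0.041],"dr": [0,0,0]}]'

```text
time_s: 3.1
position: [0.4071, 0.2056, 0.0118]
tcp_rot: [[-0.917, 0.399, 0.0], [0.399, 0.917, 0.0], [-0.0, 0.0, -1.0]]
force: [0.3, 0.7, 0.3]
opening: 0.736
grasp_force: 0.0
```

Call:
servo_tool --targets '[{"offset": [0,0,0],"dr": [0,0,0]},{"offset": [0,0,0],"dr": [0,0,0]},{"offset": [0,0,0],"dr": [0,0,0]},{"offset": [0,0,0],"dr": [0,0,0]},{"offset": [0,0,0],"dr": [0,0,0]},{"offset": [0,0,0],"dr": [0,0,0]},{"offset": [0,0,0],"dr": [0,0,0]},{"offset": [0,0,0],"dr": [0,0,0]}]' --gripper 1

```text
time_s: 3.77
position: [0.4072, 0.2057, 0.0118]
tcp_rot: [[-0.917, 0.399, 0.001], [0.399, 0.917, 0.0], [-0.001, 0.0, -1.0]]
force: [-0.7, 1.2, 5.0]
opening: 0.509
grasp_force: 30.0
```

Call:
servo_tool --targets '[{"offset": [0,0,-0.003],"dr": [0,0,0]},{"offset": [0,0,-0.01],"dr": [0,0,0]},{"offset": [0,0,-0.02],"dr": [0,0,0]},{"offset": [0,0,-0.035],"dr": [0,0,0]},{"offset": [0,0,-0.055],"dr": [0,0,0]},{"offset": [0,0,-0.08],"dr": [0,0,0]},{"offset": [0,0,-0.105],"dr": [0,0,0]},{"offset": [0,0,-0.13],"dr": [0,0,0]},{"offset": [0,0,-0.155],"dr": [0,0,0]},{"offset": [0,0,-0.175],"dr": [0,0,0]},{"offset": [0,0,-0.185],"dr": [0,0,0]},{"offset": [0,0,-0.19],"dr": [0,0,0]},{"offset": [0,0,-0.19],"dr": [0,0,0]}]'

```text
time_s: 4.85
position: [0.4072, 0.2057, 0.2027]
tcp_rot: [[-0.917, 0.399, 0.002], [0.399, 0.917, 0.0], [-0.002, 0.001, -1.0]]
force: [0.3, -0.5, -0.9]
opening: 0.51
grasp_force: 30.0
```

Run:
```python
from h import *
s=bot.read_state();print(s['position'],s['force'],s['opening'],s['grasp_force'])
S=viewer.capture('side');u=proj(S,s['position'])[0];print(u)
x,y=(u-[30,35]).astype(int)
cv2.imwrite('pics/z3.png',crop(S,x,y,60,60,8,10))
R=s['tcp_rot']
d=R.T@(np.array([.5904,-.0623,.2])-s['position']);print('to pan in tool',d)
yt=np.array([-np.sin(np.radians(-7.26)),np.cos(np.radians(-7.26)),0]);print('tool-y angle',np.degrees(np.arctan2(*(R.T@yt)[:2])))
```

```text
[0.40717003 0.20565092 0.20266787] [ 0.29323409 -0.48659941 -0.93829909] 0.5098591171434257 29.999877594964346
[223.55551539 165.97743431]
to pan in tool [-0.27497928 -0.17249857  0.00294494]
tool-y angle 16.2753286339497
```

View pics/z3.png

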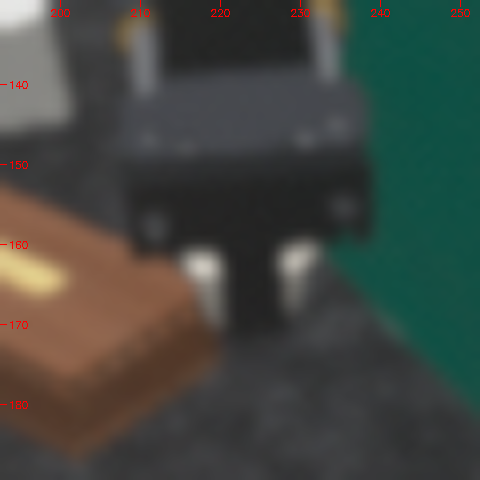

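The crucible is gripped and looks upright, with its rim at (218–232,162) between the fingers. To stay clear of the oven I'll carry it sideways first and then over the pan.

Call:
servo_tool --targets '[{"offset": [-0.004,-0.009,0],"dr": [0,0,0]},{"offset": [-0.012,-0.027,0],"dr": [0,0,0]},{"offset": [-0.022,-0.05,0],"dr": [0,0,0]},{"offset": [-0.032,-0.073,0],"dr": [0,0,0]},{"offset": [-0.042,-0.096,0],"dr": [0,0,0]},{"offset": [-0.055,-0.115,0],"dr": [0,0,0]},{"offset": [-0.074,-0.128,0],"dr": [0,0,-1]},{"offset": [-0.097,-0.137,0],"dr": [0,0,-2.5]},{"offset": [-0.121,-0.143,0],"dr": [0,0,-4.5]},{"offset": [-0.145,-0.148,0],"dr": [0,0,-6.5]},{"offset": [-0.169,-0.153,0],"dr": [0,0,-8.5]},{"offset": [-0.193,-0.158,0],"dr": [0,0,-10.5]},{"offset": [-0.217,-0.163,0],"dr": [0,0,-12.5]},{"offset": [-0.238,-0.167,0],"dr": [0,0,-14]},{"offset": [-0.256,-0.17,0],"dr": [0,0,-15.3]},{"offset": [-0.267,-0.1715,0],"dr": [0,0,-16]},{"offset": [-0.273,-0.1725,0],"dr": [0,0,-16.3]},{"offset": [-0.275,-0.1725,0],"dr": [0,0,-16.3]},{"offset": [-0.275,-0.1725,0],"dr": [0,0,-16.3]}]'

```text
time_s: 6.48
position: [0.5893, -0.0626, 0.2004]
tcp_rot: [[-0.992, 0.127, -0.003], [0.127, 0.992, 0.001], [0.003, 0.0, -1.0]]
force: [0.1, -0.2, -1.1]
opening: 0.507
grasp_force: 30.0
```

Run:
```python
from h import *
s=bot.read_state();print(s['position'],s['force'],s['opening'],s['grasp_force'])
S=viewer.capture('side');T=viewer.capture('top')
im=np.zeros((600,800,3),np.uint8)
a=crop(S,280,150,110,100,4.2);im[:420,:462]=a
a=crop(T,274,58,88,150,3.8);im[:570,464:464+334]=a[:,:334]
cv2.imwrite('pics/z4.png',im)
P=s['position'];print(proj(S,P),proj(T,P),proj(S,P-[0,0,.0118]))
```

```text
[ 0.5892882  -0.06258573  0.20037535] [ 0.12145058 -0.16091098 -1.14821459] 0.5074285417171018 29.99990662690834
[[339.81959343 197.1523431 ]] [[326.53464988 147.75364294]] [[339.43471952 200.95541089]]
```

View pics/z4.png

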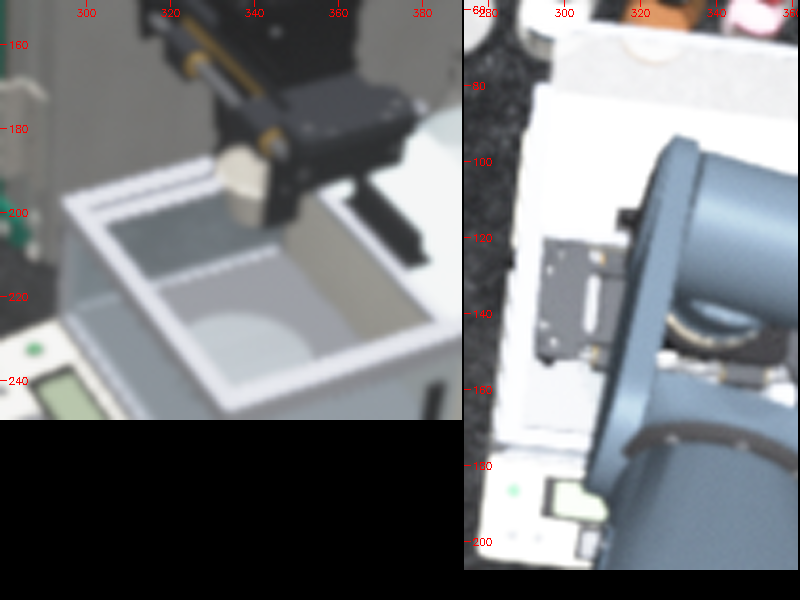

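The crucible is held upright over the open chamber, at about (338,195) in the side view, and is clear of the frame on all sides. Lowering.

Call:
servo_tool --targets '[{"offset": [-0.001,0,0.005],"dr": [0,0,0]},{"offset": [-0.001,0,0.015],"dr": [0,0,0]},{"offset": [-0.001,0,0.03],"dr": [0,0,0]},{"offset": [-0.001,0,0.045],"dr": [0,0,0]},{"offset": [-0.001,0,0.06],"dr": [0,0,0]},{"offset": [-0.001,0,0.075],"dr": [0,0,0]},{"offset": [-0.001,0,0.088],"dr": [0,0,0]},{"offset": [-0.001,0,0.098],"dr": [0,0,0]},{"offset": [-0.001,0,0.105],"dr": [0,0,0]},{"offset": [-0.001,0,0.109],"dr": [0,0,0]},{"offset": [-0.001,0,0.111],"dr": [0,0,0]},{"offset": [-0.001,0,0.112],"dr": [0,0,0]},{"offset": [-0.001,0,0.112],"dr": [0,0,0]},{"offset": [-0.001,0,0.112],"dr": [0,0,0]}]'

```text
time_s: 7.75
position: [0.5916, -0.0626, 0.0902]
tcp_rot: [[-0.992, 0.126, 0.001], [0.126, 0.992, -0.0], [-0.001, -0.0, -1.0]]
force: [0.6, 0.3, -0.7]
opening: 0.517
grasp_force: 30.0
```

Call:
servo_tool --targets '[{"offset": [0,0,0.0005],"dr": [0,0,0]},{"offset": [0,0,0.001],"dr": [0,0,0]},{"offset": [0,0,0.0015],"dr": [0,0,0]},{"offset": [0,0,0.002],"dr": [0,0,0]},{"offset": [0,0,0.0025],"dr": [0,0,0]},{"offset": [0,0,0.003],"dr": [0,0,0]},{"offset": [0,0,0.003],"dr": [0,0,0]},{"offset": [0,0,0.003],"dr": [0,0,0]}]'

```text
time_s: 8.42
position: [0.5911, -0.0625, 0.0865]
tcp_rot: [[-0.992, 0.126, -0.0], [0.126, 0.992, 0.0], [0.0, 0.0, -1.0]]
force: [0.7, -0.9, 0.4]
opening: 0.512
grasp_force: 30.0
```

Call:
servo_tool --targets '[{"offset": [0,0,0.0004],"dr": [0,0,0]},{"offset": [0,0,0.0008],"dr": [0,0,0]},{"offset": [0,0,0.0012],"dr": [0,0,0]},{"offset": [0,0,0.0016],"dr": [0,0,0]},{"offset": [0,0,0.002],"dr": [0,0,0]},{"offset": [0,0,0.002],"dr": [0,0,0]},{"offset": [0,0,0.002],"dr": [0,0,0]}]'

```text
time_s: 9.0
position: [0.5911, -0.0625, 0.0845]
tcp_rot: [[-0.992, 0.126, -0.0], [0.126, 0.992, 0.0], [0.0, 0.0, -1.0]]
force: [0.9, 1.1, -0.5]
opening: 0.511
grasp_force: 30.0
```

Call:
servo_tool --targets '[{"offset": [0,0,0.0003],"dr": [0,0,0]},{"offset": [0,0,0.0006],"dr": [0,0,0]},{"offset": [0,0,0.0009],"dr": [0,0,0]},{"offset": [0,0,0.001],"dr": [0,0,0]},{"offset": [0,0,0.001],"dr": [0,0,0]},{"offset": [0,0,0.001],"dr": [0,0,0]}]'

```text
time_s: 9.5
position: [0.5912, -0.0625, 0.0839]
tcp_rot: [[-0.992, 0.126, 0.0], [0.126, 0.992, -0.0], [-0.0, -0.0, -1.0]]
force: [-0.9, 0.5, 4.9]
opening: 0.513
grasp_force: 30.0
```

Contact shows at the predicted height. Releasing.

Call:
servo_tool --targets '[{"offset": [0,0,0],"dr": [0,0,0]},{"offset": [0,0,0],"dr": [0,0,0]},{"offset": [0,0,0],"dr": [0,0,0]},{"offset": [0,0,0],"dr": [0,0,0]},{"offset": [0,0,0],"dr": [0,0,0]},{"offset": [0,0,0],"dr": [0,0,0]}]' --gripper -0.5

```text
time_s: 10.0
position: [0.5911, -0.0625, 0.0833]
tcp_rot: [[-0.992, 0.126, -0.0], [0.126, 0.992, 0.0], [0.0, 0.0, -1.0]]
force: [-0.3, 0.1, 0.1]
opening: 0.745
grasp_force: 0.0
```

Call:
servo_tool --targets '[{"offset": [0,0,-0.003],"dr": [0,0,0]},{"offset": [0,0,-0.008],"dr": [0,0,0]},{"offset": [0,0,-0.016],"dr": [0,0,0]},{"offset": [0,0,-0.03],"dr": [0,0,0]},{"offset": [0,0,-0.05],"dr": [0,0,0]},{"offset": [0,0,-0.075],"dr": [0,0,0]},{"offset": [0,0,-0.1],"dr": [0,0,0]},{"offset": [0,0,-0.12],"dr": [0,0,0]},{"offset": [0,0,-0.135],"dr": [0,0,0]},{"offset": [0,0,-0.14],"dr": [0,0,0]},{"offset": [0,0,-0.14],"dr": [0,0,0]}]'

```text
time_s: 10.92
position: [0.5921, -0.0627, 0.2258]
tcp_rot: [[-0.992, 0.126, 0.004], [0.126, 0.992, -0.001], [-0.004, -0.001, -1.0]]
force: [-0.1, -0.3, 0.7]
opening: 0.753
grasp_force: 0.0
```

Call:
servo_tool --targets '[{"offset": [-0.01,0,0],"dr": [0,0,0]},{"offset": [-0.03,0,0],"dr": [0,0,0]},{"offset": [-0.055,0,0],"dr": [0,0,0]},{"offset": [-0.08,0,0],"dr": [0,0,0]},{"offset": [-0.1,0,0],"dr": [0,0,0]},{"offset": [-0.115,0,0],"dr": [0,0,0]},{"offset": [-0.123,0,0],"dr": [0,0,0]},{"offset": [-0.125,0,0],"dr": [0,0,0]},{"offset": [-0.125,0,0],"dr": [0,0,0]}]' --gripper 1

```text
time_s: 11.67
position: [0.7145, -0.0781, 0.2221]
tcp_rot: [[-0.992, 0.126, -0.003], [0.126, 0.992, 0.001], [0.003, 0.0, -1.0]]
force: [1.0, 0.1, -0.3]
opening: 0.149
grasp_force: 0.0
```

Run:
```python
from h import *
s=bot.read_state();print(s['position'],s['force'],s['opening'])
S=viewer.capture('side');T=viewer.capture('top')
im=np.zeros((600,800,3),np.uint8)
a=crop(S,280,150,110,100,4.5);im[:450,:495]=a
a=crop(T,290,100,74,90,4);im[:360,500:796]=a
cv2.imwrite('pics/z5.png',im)
P=s['position'];print(proj(S,P))
print('pan top proj',proj(S,[.5904,-.0623,.072]),proj(S,[.5904,-.0623,.104]))
```

```text
[ 0.71446907 -0.07808818  0.22213694] [ 0.99134535  0.05376943 -0.32423893] 0.1485464432544028
[[383.41369714 177.64496467]]
pan top proj [[336.04600042 235.9819573 ]] [[337.02944117 226.71835992]]
```

View pics/z5.png

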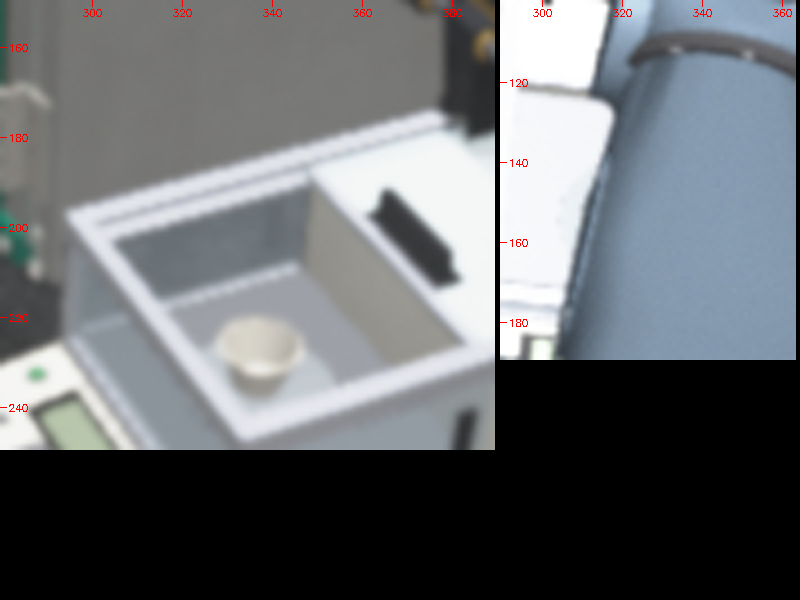

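The crucible stands upright with its rim centred at about (337,226.5), which matches the projected pan centre (337.0,226.7). The handle bar runs from (365,196) to (380,211). Next I go down behind the handle.

Call:
servo_tool --targets '[{"offset": [0,0,0.01],"dr": [0,0,0]},{"offset": [0,0,0.025],"dr": [0,0,0]},{"offset": [0,0,0.04],"dr": [0,0,0]},{"offset": [0,0,0.052],"dr": [0,0,0]},{"offset": [0,0,0.06],"dr": [0,0,0]},{"offset": [0,0,0.065],"dr": [0,0,0]},{"offset": [0,0,0.0675],"dr": [0,0,0]},{"offset": [0,0,0.0675],"dr": [0,0,0]},{"offset": [0,0,0.0675],"dr": [0,0,0]}]'

```text
time_s: 12.52
position: [0.7156, -0.0784, 0.1566]
tcp_rot: [[-0.992, 0.126, 0.001], [0.126, 0.992, -0.0], [-0.001, -0.0, -1.0]]
force: [0.0, 0.4, 0.7]
opening: 0.006
grasp_force: 0.0
```

Call:
servo_tool --targets '[{"offset": [0.002,0,0],"dr": [0,0,0]},{"offset": [0.004,0,0],"dr": [0,0,0]},{"offset": [0.006,0,0],"dr": [0,0,0]},{"offset": [0.008,0,0],"dr": [0,0,0]},{"offset": [0.01,0,0],"dr": [0,0,0]},{"offset": [0.012,0,0],"dr": [0,0,0]},{"offset": [0.014,0,0],"dr": [0,0,0]},{"offset": [0.016,0,0],"dr": [0,0,0]},{"offset": [0.018,0,0],"dr": [0,0,0]},{"offset": [0.02,0,0],"dr": [0,0,0]},{"offset": [0.022,0,0],"dr": [0,0,0]},{"offset": [0.024,0,0],"dr": [0,0,0]},{"offset": [0.026,0,0],"dr": [0,0,0]}]'

```text
time_s: 13.6
position: [0.6894, -0.0749, 0.1562]
tcp_rot: [[-0.992, 0.126, 0.0], [0.126, 0.992, -0.0], [-0.0, 0.0, -1.0]]
force: [1.9, 0.5, 1.2]
opening: 0.001
grasp_force: 0.8
```

Call:
servo_tool --targets '[{"offset": [0.003,0,0],"dr": [0,0,0]},{"offset": [0.008,0,0],"dr": [0,0,0]},{"offset": [0.014,0,0],"dr": [0,0,0]},{"offset": [0.02,0,0],"dr": [0,0,0]},{"offset": [0.026,0,0],"dr": [0,0,0]},{"offset": [0.032,0,0],"dr": [0,0,0]},{"offset": [0.038,0,0],"dr": [0,0,0]},{"offset": [0.044,0,0],"dr": [0,0,0]},{"offset": [0.05,0,0],"dr": [0,0,0]},{"offset": [0.056,0,0],"dr": [0,0,0]},{"offset": [0.062,0,0],"dr": [0,0,0]},{"offset": [0.068,0,0],"dr": [0,0,0]},{"offset": [0.074,0,0],"dr": [0,0,0]},{"offset": [0.08,0,0],"dr": [0,0,0]},{"offset": [0.086,0,0],"dr": [0,0,0]},{"offset": [0.092,0,0],"dr": [0,0,0]},{"offset": [0.097,0,0],"dr": [0,0,0]},{"offset": [0.101,0,0],"dr": [0,0,0]},{"offset": [0.104,0,0],"dr": [0,0,0]},{"offset": [0.106,0,0],"dr": [0,0,0]}]'

```text
time_s: 15.27
position: [0.5837, -0.0616, 0.156]
tcp_rot: [[-0.992, 0.126, -0.0], [0.126, 0.992, 0.0], [0.0, -0.0, -1.0]]
force: [1.7, 0.9, -0.3]
opening: 0.006
grasp_force: 0.8
```

Run:
```python
from h import *
s=bot.read_state();print(s['position'],s['force'],s['opening'])
S=viewer.capture('side')
cv2.imwrite('pics/z6.png',crop(S,280,150,110,100,5.5))
P=s['position'];print(proj(S,P))
```

```text
[ 0.58370033 -0.06158402  0.15600456] [ 1.68001049  0.89616484 -0.3007007 ] 0.005904767467493939
[[336.36677678 211.74786518]]
```

View pics/z6.png

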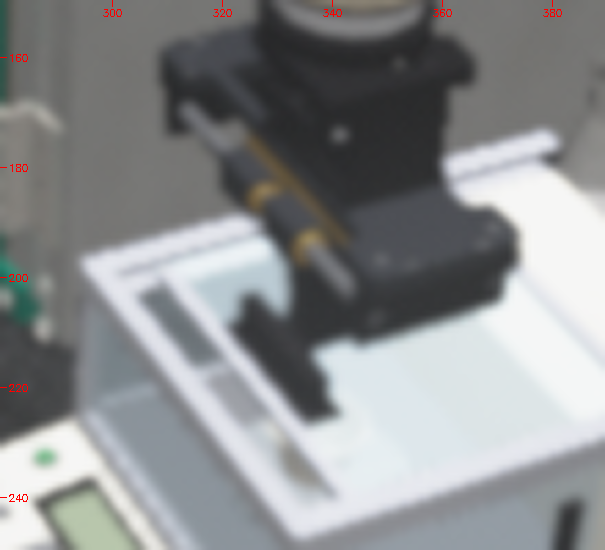

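The hatch is being pushed and its front edge is now near the front bar, with a gap of roughly 25 mm. I'll go on slowly.

Call:
servo_tool --targets '[{"offset": [0.002,0,0],"dr": [0,0,0]},{"offset": [0.004,0,0],"dr": [0,0,0]},{"offset": [0.006,0,0],"dr": [0,0,0]},{"offset": [0.008,0,0],"dr": [0,0,0]},{"offset": [0.01,0,0],"dr": [0,0,0]},{"offset": [0.012,0,0],"dr": [0,0,0]},{"offset": [0.014,0,0],"dr": [0,0,0]},{"offset": [0.016,0,0],"dr": [0,0,0]},{"offset": [0.0175,0,0],"dr": [0,0,0]},{"offset": [0.0185,0,0],"dr": [0,0,0]},{"offset": [0.0195,0,0],"dr": [0,0,0]},{"offset": [0.0205,0,0],"dr": [0,0,0]},{"offset": [0.021,0,0],"dr": [0,0,0]}]'

```text
time_s: 16.4
position: [0.5634, -0.059, 0.1561]
tcp_rot: [[-0.992, 0.126, 0.0], [0.126, 0.992, -0.0], [-0.0, -0.0, -1.0]]
force: [2.2, 0.1, -1.2]
opening: 0.007
grasp_force: 1.1
```

Call:
servo_tool --targets '[{"offset": [0.0005,0,0],"dr": [0,0,0]},{"offset": [0.001,0,0],"dr": [0,0,0]},{"offset": [0.0015,0,0],"dr": [0,0,0]},{"offset": [0.002,0,0],"dr": [0,0,0]}]'

```text
time_s: 16.73
position: [0.5633, -0.0591, 0.1562]
tcp_rot: [[-0.992, 0.126, 0.004], [0.126, 0.992, -0.001], [-0.004, -0.0, -1.0]]
force: [6.1, -0.9, -4.3]
opening: 0.006
grasp_force: 3.2
```

Call:
servo_tool --targets '[{"offset": [0.0005,0,0],"dr": [0,0,0]},{"offset": [0.001,0,0],"dr": [0,0,0]},{"offset": [0.001,0,0],"dr": [0,0,0]}]'

```text
time_s: 16.98
position: [0.5633, -0.0591, 0.1563]
tcp_rot: [[-0.992, 0.127, 0.007], [0.127, 0.992, -0.001], [-0.007, -0.0, -1.0]]
force: [8.3, -0.5, -4.5]
opening: 0.004
grasp_force: 3.7
```

Call:
servo_tool --targets '[{"offset": [-0.005,0,0],"dr": [0,0,0]},{"offset": [-0.012,0,0],"dr": [0,0,0]},{"offset": [-0.015,0,-0.005],"dr": [0,0,0]},{"offset": [-0.015,0,-0.02],"dr": [0,0,0]},{"offset": [-0.015,0,-0.04],"dr": [0,0,0]},{"offset": [-0.015,0,-0.06],"dr": [0,0,0]},{"offset": [-0.015,0,-0.07],"dr": [0,0,0]},{"offset": [-0.015,0,-0.07],"dr": [0,0,0]}]'

```text
time_s: 17.65
position: [0.5766, -0.0609, 0.2288]
tcp_rot: [[-0.992, 0.126, 0.005], [0.126, 0.992, -0.002], [-0.005, -0.001, -1.0]]
force: [0.4, 1.2, 0.8]
opening: 0.01
grasp_force: 0.0
```

Run:
```python
from h import *
s=bot.read_state();print(s['position'],s['force'],s['opening'])
S=viewer.capture('side')
cv2.imwrite('pics/z7.png',crop(S,280,165,100,90,6))
R=s['tcp_rot'];print(R.T@(np.array([.4565,-.0457,.056])-s['position']))
```

```text
[ 0.57662633 -0.06088387  0.22879229] [0.44103795 1.24105124 0.82195633] 0.009570616850376615
[1.21899223e-01 1.23463143e-04 1.72216798e-01]
```

View pics/z7.png

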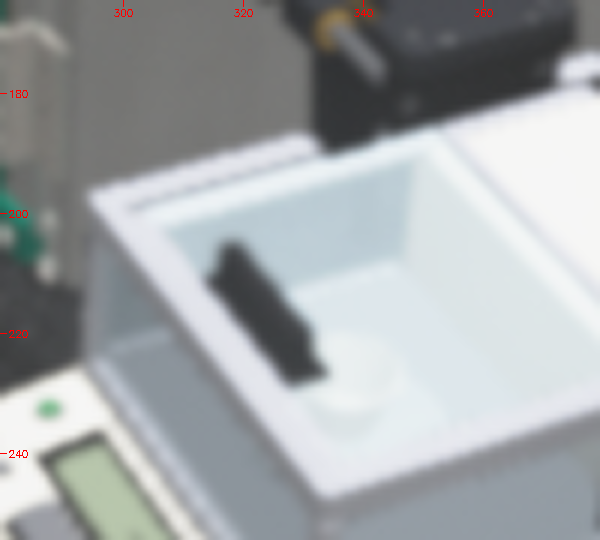

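The hatch is fully closed, with its front edge against the front bar, and the crucible is still upright below the glass. Now the key: move over it with a 6.9° tilt so that I press square to it.

Call:
servo_tool --targets '[{"offset": [0.01,0,0],"dr": [0,0,0]},{"offset": [0.03,0,0],"dr": [0,-1,0]},{"offset": [0.055,0,0],"dr": [0,-2.5,0]},{"offset": [0.08,0,0],"dr": [0,-4,0]},{"offset": [0.1,0,0.01],"dr": [0,-5.5,0]},{"offset": [0.115,0,0.03],"dr": [0,-6.9,0]},{"offset": [0.121,0,0.05],"dr": [0,-6.9,0]},{"offset": [0.122,0,0.075],"dr": [0,-6.9,0]},{"offset": [0.122,0,0.1],"dr": [0,-6.9,0]},{"offset": [0.122,0,0.122],"dr": [0,-6.9,0]},{"offset": [0.122,0,0.138],"dr": [0,-6.9,0]},{"offset": [0.122,0,0.147],"dr": [0,-6.9,0]},{"offset": [0.122,0,0.15],"dr": [0,-6.9,0]},{"offset": [0.122,0,0.15],"dr": [0,-6.9,0]},{"offset": [0.122,0,0.15],"dr": [0,-6.9,0]}]'

```text
time_s: 18.95
position: [0.4535, -0.0449, 0.0759]
tcp_rot: [[-0.985, 0.126, 0.118], [0.125, 0.992, -0.015], [-0.119, 0.0, -0.993]]
force: [0.6, -0.1, 0.5]
opening: 0.006
grasp_force: 0.0
```

Run:
```python
from h import *
s=bot.read_state();print(s['position'],s['tcp_rot'].round(3),s['force'])
S=viewer.capture('side')
cv2.imwrite('pics/z8.png',crop(S,260,205,80,80,7,10))
print(proj(S,s['position']),proj(S,[.4565,-.0455,.056]))
```

```text
[ 0.45346472 -0.04488885  0.07588016] [[-0.985  0.126  0.118]
 [ 0.125  0.992 -0.015]
 [-0.119  0.    -0.993]] [ 0.56222679 -0.11002165  0.49571984]
[[288.35426864 250.07586948]] [[289.34336647 255.4541173 ]]
```

View pics/z8.png

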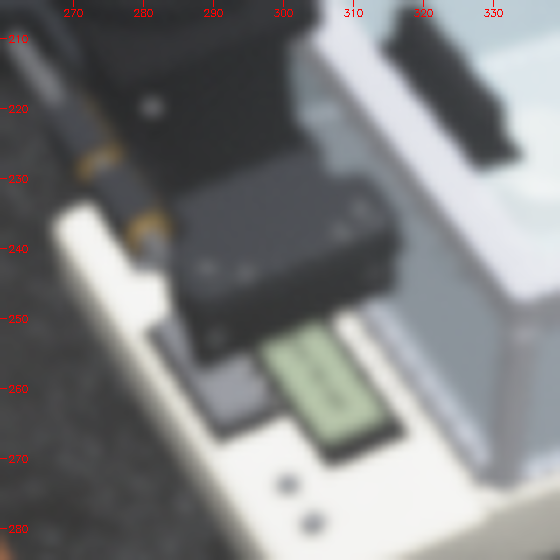

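The closed fingertips are over the grey key, which runs from (283,252) to (292,266), clear of the display and the chamber. Pressing along the tool axis.

Call:
servo_tool --targets '[{"offset": [0,0,0.004],"dr": [0,0,0]},{"offset": [0,0,0.008],"dr": [0,0,0]},{"offset": [0,0,0.012],"dr": [0,0,0]},{"offset": [0,0,0.015],"dr": [0,0,0]},{"offset": [0,0,0.016],"dr": [0,0,0]},{"offset": [0,0,0.017],"dr": [0,0,0]},{"offset": [0,0,0.018],"dr": [0,0,0]},{"offset": [0,0,0.018],"dr": [0,0,0]}]'

```text
time_s: 19.67
position: [0.4564, -0.0454, 0.058]
tcp_rot: [[-0.985, 0.126, 0.119], [0.125, 0.992, -0.015], [-0.12, 0.0, -0.993]]
force: [0.3, -1.5, 0.5]
opening: 0.007
grasp_force: 0.0
```

Call:
servo_tool --targets '[{"offset": [0,0,0.0007],"dr": [0,0,0]},{"offset": [0,0,0.0014],"dr": [0,0,0]},{"offset": [0,0,0.002],"dr": [0,0,0]},{"offset": [0,0,0.0025],"dr": [0,0,0]},{"offset": [0,0,0.003],"dr": [0,0,0]},{"offset": [0,0,0.003],"dr": [0,0,0]}]'

```text
time_s: 20.17
position: [0.4567, -0.0454, 0.0551]
tcp_rot: [[-0.985, 0.126, 0.119], [0.125, 0.992, -0.015], [-0.12, 0.0, -0.993]]
force: [-0.2, -0.6, 0.6]
opening: 0.001
grasp_force: 0.0
```

Call:
servo_tool --targets '[{"offset": [0,0,0.0005],"dr": [0,0,0]},{"offset": [0,0,0.001],"dr": [0,0,0]},{"offset": [0,0,0.0015],"dr": [0,0,0]},{"offset": [0,0,0.002],"dr": [0,0,0]},{"offset": [0,0,0.002],"dr": [0,0,0]}]'

```text
time_s: 20.58
position: [0.457, -0.0455, 0.0532]
tcp_rot: [[-0.985, 0.126, 0.119], [0.125, 0.992, -0.015], [-0.12, -0.0, -0.993]]
force: [-0.1, 0.1, 2.5]
opening: 0.006
grasp_force: 1.0
```

Call:
servo_tool --targets '[{"offset": [0,0,0.0005],"dr": [0,0,0]},{"offset": [0,0,0.001],"dr": [0,0,0]},{"offset": [0,0,0.001],"dr": [0,0,0]}]'

```text
time_s: 20.83
position: [0.4571, -0.0455, 0.0522]
tcp_rot: [[-0.985, 0.126, 0.119], [0.125, 0.992, -0.015], [-0.12, -0.0, -0.993]]
force: [0.1, 0.1, 2.8]
opening: 0.005
grasp_force: 1.4
```

Call:
servo_tool --targets '[{"offset": [0,0,0.0005],"dr": [0,0,0]},{"offset": [0,0,0.001],"dr": [0,0,0]},{"offset": [0,0,0.001],"dr": [0,0,0]}]'

```text
time_s: 21.08
position: [0.4572, -0.0455, 0.0512]
tcp_rot: [[-0.985, 0.126, 0.119], [0.125, 0.992, -0.015], [-0.12, -0.0, -0.993]]
force: [-1.6, 0.0, 3.9]
opening: 0.005
grasp_force: 1.7
```

Call:
servo_tool --targets '[{"offset": [0,0,0.0005],"dr": [0,0,0]},{"offset": [0,0,0.001],"dr": [0,0,0]},{"offset": [0,0,0.001],"dr": [0,0,0]}]'

```text
time_s: 21.33
position: [0.4573, -0.0455, 0.0508]
tcp_rot: [[-0.985, 0.126, 0.12], [0.125, 0.992, -0.015], [-0.121, -0.0, -0.993]]
force: [-2.0, 0.4, 9.7]
opening: 0.002
grasp_force: 5.0
```

The key has bottomed: 9.7 N, and it stopped at 0.0508. Releasing and retreating.

Call:
servo_tool --targets '[{"offset": [0,0,-0.001],"dr": [0,0,0]},{"offset": [0,0,-0.003],"dr": [0,0,0]},{"offset": [0,0,-0.006],"dr": [0,0,0]},{"offset": [0,0,-0.015],"dr": [0,0,0]},{"offset": [0,0,-0.03],"dr": [0,0,0]},{"offset": [0,0,-0.05],"dr": [0,0,0]},{"offset": [0,0,-0.075],"dr": [0,0,0]},{"offset": [0,0,-0.1],"dr": [0,0,0]},{"offset": [0,0,-0.125],"dr": [0,0,0]},{"offset": [0,0,-0.14],"dr": [0,0,0]},{"offset": [0,0,-0.15],"dr": [0,0,0]},{"offset": [0,0,-0.15],"dr": [0,0,0]},{"offset": [0,0,-0.15],"dr": [0,0,0]},{"offset": [0,0,-0.15],"dr": [0,0,0]}]'

```text
time_s: 22.5
position: [0.4389, -0.0431, 0.1987]
tcp_rot: [[-0.985, 0.126, 0.118], [0.125, 0.992, -0.015], [-0.119, 0.0, -0.993]]
force: [0.5, 0.4, -0.8]
opening: 0.006
grasp_force: 0.0
```

Run:
```python
from h import *
s=bot.read_state();print(s['time_s'],s['position'],s['force'])
S=viewer.capture('side')
cv2.imwrite('pics/z9.png',crop(S,200,165,200,150,4))
```

```text
22.5 [ 0.43892982 -0.04305765  0.19873212] [ 0.4715643   0.39512188 -0.77797604]
```

View pics/z9.png

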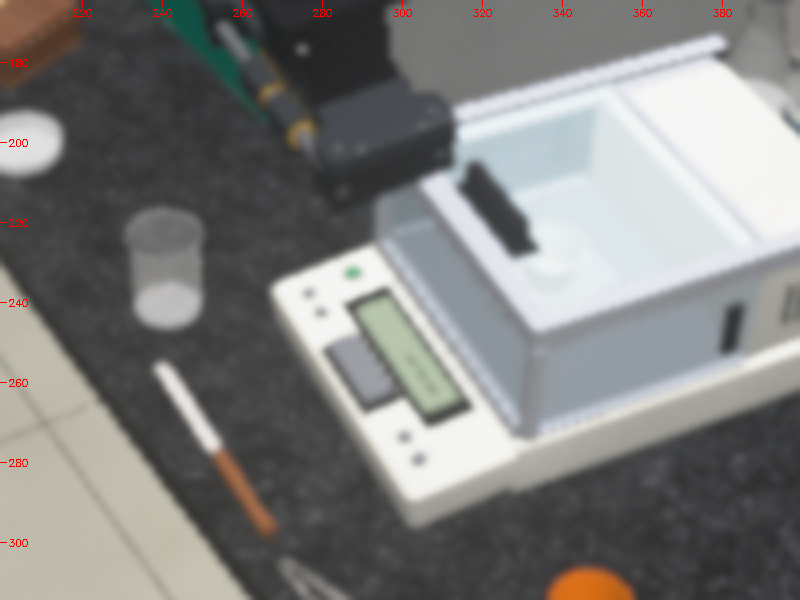

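The picture shows the hatch closed, the crucible upright inside (338,227), the key up (290,257), the bystanders in place and the arm clear of everything.

```bash
python3 -c "
from rig import ticket; print(ticket.hand_in())"
```

```text
the job is handed in; nothing more can be done
None
```

The job is done and handed in at about 22.5 s: the crucible stands upright in the middle of the pan, the hatch is fully closed, and the tare key was then pressed to its stop (9.7 N peak) and released, with the other things on the bench left where they were.

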